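Ladle out of the sliding-lid crate

TASK

Get the aluminium ladle out of the blue crate: pull it up out of the spring clip on the crate's rail, then tip it bowl end up and draw it slantwise, bowl first, out through the opening in front of the lid, without prying it against the lid or the deck under it. Finish while still holding it: the gripper keeps the ladle in the air, level and bowl upright, all of it a good hand's breadth higher than the crate's rim and touching nothing else. Leave the other things on the table where they are.

Things in the scene. Friction and masses are not known exactly. Their poses are not given: they have to be found in the camera images.
- crate: blue plastic crate, fixed, 400 long (its x) x 200 wide (its y) x 125 high, walls and floor 5; an outer rim juts 12 beyond walls, lips on the long walls reach z 127. Origin: centre of the underside; x runs along its length to the end where the ladle's bowl lies (roughly the robot's left), z up. Inside, a dark steel rail crosses it at x +18, top at z 55, carrying a spring clip.
- deck: fixed blue plate, 3 thick, roofing the crate from x -195 to x -20, underside 115 and top 118 above the table; same frame and origin as the crate. The opening, 190 wide, runs from its edge (or the lid's front edge, if farther forward) to the inner face of the end wall at x +195; that wall is 125 high.
- lid (a joint): white lid plate, 215 x 184 x 4, sliding lengthwise on top of the deck with about 3 N of friction, underside 119 above the table, with a 6 high finger ridge across it 30 behind its front edge; m, 0 = slid fully back, front edge level with the deck's edge; grows as it is slid shut (starts 0 to 0.025). It need not be moved.
- lid_edge (a point): middle of the lid's front lower edge, 119 above the table; moves with the lid
- clip_seat (a point): handle's axis where seated in the spring clip, 68 above the table (crate's axes; crate x +18). The clip is 16 long (crate x), 26 wide: two sprung steel jaws close over the handle; 8 to 10 N of upward pull spreads them and they let go within 8 mm of rise
- ladle: aluminium ladle, 0.14 kg, 360 long. Origin: on the handle's axis in the middle of its flat-sided grip (44 long x 14 wide x 14 high), 68 above the table and 70 ahead of the deck's edge at the start. x along the handle to the bowl, z up. Behind the grip the handle is a rod of 12 diameter, its rear end free under the deck; ahead a neck slopes to the bowl, which rests on the crate's floor.
- ladle_clipspot (a point): point on the handle's axis 32 behind the ladle's origin, where the clip grips
- ladle_bowl (a point): centre of the bowl's underside, 85 ahead of and 63 below the ladle's origin; the bowl is 80 in diameter (from 45 to 125 ahead of the origin) and 40 deep, its rim 23 below the handle's axis
- ladle_tail (a point): centre of the flat hanging eye (outer diameter 28, 6 thick) at the handle's rear end, 222 behind the ladle's origin
- measuring_cup: yellow plastic measuring cup, 92 in diameter, 100 high, handle to its +y; origin under its centre; leave alone. Beyond it, at the table's left edge (y about 640), stands a fixed wooden bucket, 216 in diameter, 170 high
- jar: glass jar with steel twist cap, 70 in diameter, 95 high; origin under its centre; leave alone
- trivet: folded stainless wire trivet, 180 x 100 x 18, lying flat; origin under its centre; leave alone. Beyond it, at the table's right edge (y about -645), stands a fixed steel water boiler, 200 in diameter, 174 high
- soap: green soap bottle with a white pump, 66 in diameter, 171 high; origin under its centre; leave alone
- brush: wooden bath brush, 215 long, 32 high, lying; fixed low shelf with bottles beyond it (x over 885, 215 high); origin under it, about 30 from its middle towards the handle; leave alone

How it is judged:
By the outcome, as a careful person would: the job done as asked, in the order asked, and still so for the second after the job is handed in, while the arm keeps its last pose, push and grip.
It also fails if it takes over 42 s, if anything falls off the work surface, if the arm or the gripper's body presses on something with over 40 N, if the wrist force passes 120 N, or if a joint passes its speed limit or range.

ROBOT

A 6-joint arm with a two-finger parallel gripper is mounted at the origin on the work surface. World frame = base frame: x ahead of the robot, y to its left, z up, the work surface at z = 0. Lengths are in m, angles in rad, forces in N, time in s.
With the tool pointing down it reaches from about 0.25 to 0.775 m from the base axis. Payload 4 kg.
Tool frame: the origin (TCP) lies between the finger pads; the fingertips stand 14 mm ahead of it and the grasp point (between the pads) lies 5 mm behind it (nose_length is the distance from the TCP to the fingertips, in m); z points along the fingers, y is the line along which they close (so a half turn about z gives the same grasp; the last joint's range is limited). The gripper opens to 94 mm and grips with 3 to 60 N. Pads are 16 mm wide; open, the fingers measure 119 mm over their backs; the gripper's body (75 mm by 177 mm) begins 78 mm behind the grasp point.
Start: joints at [-1.237, 0.087, 1.371, -0, 1.684, -0.103], TCP at [0.233, -0.498, 0.22] pointing down, gripper open.
Joint ranges: [-3.1, 3.1], [-0.76, 2.03], [0.27, 2.55], [-1.08, 4.22], [0.17, 2.65], [-2.57, 2.57]. Speed limits (rad/s): [2.79, 2.79, 3.14, 3.14, 3.14, 3.14].

INTERFACE

Orientations are given as [roll, pitch, yaw] about the fixed x, y, z axes, in that order (R = Rz(yaw) Ry(pitch) Rx(roll)).
In Python, from bench import * gives the robot as it stands.
- The arm moves only by the tool move_arm, never from a script. Its argument "steps" is one flat list of numbers, 7 for each row, row after row: the turn, a rotation vector about the world's x, y, z in rad, then the shift along the world's x, y, z in m, then the opening, from 0 (shut) to 1 (fully open). A call has 1 to 12 rows; each row is the pose to reach, as a shift and turn from the pose commanded when the call began; what a row does not reach only later rows make up. A row lasts 1/10 s, in which the tool goes at most 50 mm and 8.59 degrees, less where a joint would pass 70% of its speed; a pose out of reach is approached as far as the arm can. A call with a gripper value outside its range is refused whole. The fingers move at their own pace and stop on an object; the grip force is fixed at half the most. Time passes only in rows, so rows that repeat a pose let the fingers close. It gives the time, the measured TCP pose, the force, the opening and the grip force at its end, in the units of the state.
- get_obs(): the state, without advancing time (a new reading comes with each control period).
- snapshot(name): name is "scene" or "side" or "wrist"; returns (picture, depth): 400x640x3 uint8, red, green, blue; 400x640 float32, m along the optical axis (not along the pixel's ray), 0 where there is no reading.
- camera_model(name): a dict with "fx", "fy", "cx", "cy" (pixels), "rvec" (rotation vector, rad) and "tvec" (3), from world to camera coordinates, as OpenCV has them. Camera axes: x right, y down, z forward; pixel columns grow to the right and rows downward; lengths in m; the calibration is good to about 2 mm. A picture is of the moment at which its call begins: read the wrist's pose just before it. camera_model takes no time and is no camera call; for the wrist camera it gives the pose at the moment of the call.
- close_job(): hands the job in; it is judged then, once.
Trained networks look in the newest picture that a camera, given by its name, has taken for a name from the list of things; names that differ only in an ending like _2 or _b are one class to them, and where a whole thing is asked for, a point or a joint stands for the part that bears it (a point fixed in the world has none). Each returns a list of dicts, best first, with "score" (0 to 1); they miss things now and then, are a little off and sometimes report something else, mostly with a low value. They report only what shows in the picture. A call takes as long as a camera call.
- silhouettes(camera, target): "pixels" (400x640 bool, what is visible of it) and "uv" ([column, row] in pixels, amid what is visible of it).
- spot_point(camera, target): "uv" ([column, row] in pixels: a listed point, or the origin of a listed thing).
The state is a dict: "time": time; "joint_positions": joint angles; "qvel": joint speeds; "joint_torque": joint torques, N m; "tool_pos": TCP position; "ee_rot": TCP orientation; "wrist_force": force on the tool from outside, world axes, zero at the start; "wrist_torque": the same for the moment, N m; "width": finger opening in m; "finger_force": force on a finger pad.
Only numpy, scipy, OpenCV 4.12 (cv2) and the standard library are available. Lean on these libraries where they do the work, as an engineer would, in place of code of your own. Each camera call takes 0.05 s, during which the arm holds its last target. There are 200 camera calls.

## Working session

There is one attempt and no reset: what is moved stays moved. The work goes in short steps, Python scripts to look and compute and a tool call to move; the robot and the scene stay as the last step left them, time stands still between calls to the robot, and variables do not carry over. Pictures are saved under pics/ and viewed, at most 10 in all, crops included, and the job is handed in when it is done.

Besides the shell and the picture viewer there is one more tool, called after "Emit:" as name(argument=value, ...), one argument or row to a line, values as JSON. move_arm: Moves the arm, as the interface text tells. Its arguments: {"type":"object","properties":{"steps":{"type":"array"}},"required":["steps"]}

```bash
mkdir -p pics
cat > h.py <<'E'
from bench import *
import numpy as np, cv2
def cam(n):
    m=camera_model(n); R=cv2.Rodrigues(np.array(m["rvec"],float))[0]; return m,R,np.array(m["tvec"],float).ravel()
def ray(n,uv):
    m,R,t=cam(n); d=np.array([(uv[0]-m["cx"])/m["fx"],(uv[1]-m["cy"])/m["fy"],1.]); return -R.T@t, R.T@d
def onz(n,uv,z):
    o,d=ray(n,uv); return o+d*(z-o[2])/d[2]
def cloud(n,depth,mask=None):
    m,R,t=cam(n); v,u=np.nonzero((depth>0)&(mask if mask is not None else True)); z=depth[v,u]
    return (np.c_[(u-m["cx"])/m["fx"]*z,(v-m["cy"])/m["fy"]*z,z]-t)@R
def save(n,img): cv2.imwrite("pics/"+n,img[:,:,::-1])
E
python3 - <<'E'
from h import *
np.set_printoptions(precision=4,suppress=True)
for c in("scene","side"):
    im,d=snapshot(c); save(c+"1.png",im); np.save(c+"_d.npy",d)
    print(c,cloud(c,d).mean(0), -cam(c)[1].T@cam(c)[2])
    for t,z in (("clip_seat",.068),("lid_edge",.119),("ladle",.068),("ladle_clipspot",.068),("ladle_bowl",.005),("crate",0),("measuring_cup",0),("jar",0),("soap",0),("trivet",0),("brush",0)):
        r=spot_point(c,t)
        print(t,[(round(x["score"],2),np.round(x["uv"],0),onz(c,x["uv"],z)) for x in r[:2]])
print(get_obs())
E
```

```text
scene [ 0.4081  0.5816 -0.0733] [ 1.0723 -0.651   0.6445]
clip_seat [(0.8, array([292., 191.]), array([0.4739, 0.0623, 0.068 ]))]
lid_edge [(0.73, array([289., 183.]), array([0.4944, 0.028 , 0.119 ]))]
ladle []
ladle_clipspot [(0.56, array([290., 190.]), array([0.4683, 0.064 , 0.068 ]))]
ladle_bowl [(0.77, array([311., 196.]), array([0.4743, 0.1534, 0.005 ]))]
crate [(0.44, array([309., 192.]), array([0.4499, 0.1749, 0.    ]))]
measuring_cup []
jar [(0.73, array([401., 175.]), array([0.6285, 0.4442, 0.    ]))]
soap [(0.67, array([333., 303.]), array([ 0.7589, -0.1509,  0.    ]))]
trivet [(0.67, array([171., 351.]), array([ 0.581 , -0.4313,  0.    ]))]
brush [(0.73, array([377., 246.]), array([0.7436, 0.0725, 0.    ]))]
side [ 0.8397 -0.1268  0.0265] [0.0361 0.6629 0.8005]
clip_seat [(0.93, array([338., 228.]), array([0.4762, 0.055 , 0.068 ])), (0.31, array([248., 344.]), array([0.4023, 0.448 , 0.068 ]))]
lid_edge [(0.9, array([341., 210.]), array([0.4804, 0.0379, 0.119 ]))]
ladle [(0.96, array([331., 235.]), array([0.4714, 0.0902, 0.068 ]))]
ladle_clipspot [(0.63, array([338., 228.])
[... 579 characters left out ...]
)]
trivet [(0.67, array([336., 240.]), array([0.4872, 0.0434, 0.    ])), (0.61, array([396., 162.]), array([ 0.5741, -0.429 ,  0.    ]))]
brush [(0.82, array([267., 206.]), array([0.7542, 0.0719, 0.    ]))]
{'time': 1.2, 'joint_positions': array([-1.2371,  0.0872,  1.3707, -0.    ,  1.6836, -0.1031]), 'qvel': array([-0.0016, -0.0018,  0.0006, -0.0019, -0.0004,  0.0004]), 'joint_torque': array([  0.0005, -34.0047, -30.2598,   0.0717,   0.0236,   0.    ]), 'tool_pos': array([ 0.2327, -0.4984,  0.2195]), 'ee_rot': array([3.1415, 0.    , 0.4368]), 'wrist_force': array([-0.3052,  0.9601, -0.2276]), 'wrist_torque': array([0.0125, 0.0338, 0.0464]), 'finger_force': 0.0, 'width': 0.09386995371754947}
```

Run:
```python
from h import *
np.set_printoptions(precision=4,suppress=True)
im=cv2.imread("pics/side1.png"); cv2.imwrite("pics/side1c.png",cv2.resize(im[120:400,160:480],None,fx=2,fy=2,interpolation=cv2.INTER_CUBIC))
d=np.load("side_d.npy"); P=cloud("side",d)
hsv=cv2.cvtColor(im,cv2.COLOR_BGR2HSV); v,u=np.nonzero(d>0); H=hsv[v,u]
b=(H[:,0]>95)&(H[:,0]<130)&(H[:,1]>90)
q=P[b&(P[:,2]>.118)&(P[:,2]<.132)&(abs(P[:,0]-.48)<.3)&(abs(P[:,1]-.05)<.3)]
print(len(q), cv2.minAreaRect(q[:,:2].astype(np.float32)*1000), np.median(q[:,2]))
t=b&(P[:,2]>.11)&(P[:,2]<.14)
print(q.min(0),q.max(0))
```

```text
1930 ((478.1745300292969, 48.29191589355469), (224.49526977539062, 414.62261962890625), 13.027777671813965) 0.12319870231658211
[ 0.3269 -0.1768  0.1187] [0.6311 0.2702 0.1297]
```

View pics/side1c.png

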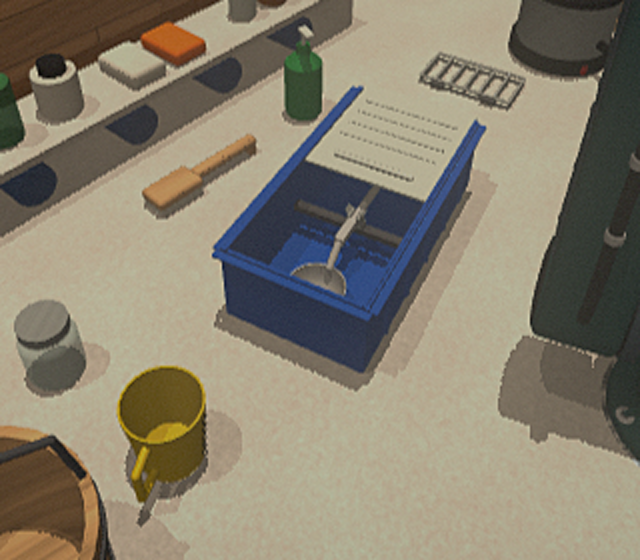

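View pics/scene1.png

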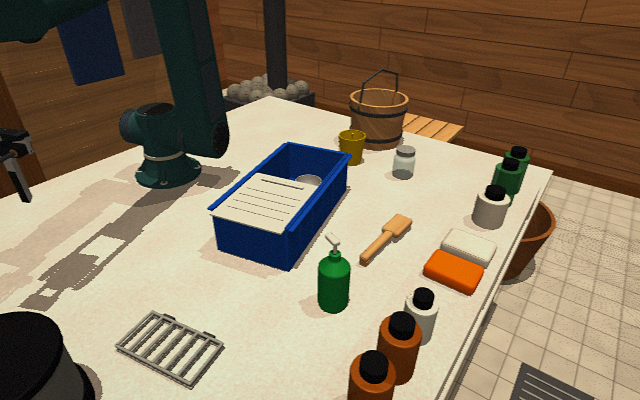

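Side crop: grip at about (345,230), bowl (318,275), lid ridge (370,165); the crate is clear of the others. I'll move above the grip, aligning the fingers with the crate's axes, for a close look.

Emit:
move_arm(
  steps=[0, 0, 1.361, 0.237, 0.588, 0.04, 1, 0, 0, 1.361, 0.237, 0.588, 0.04, 1, 0, 0, 1.361, 0.237, 0.588, 0.04, 1, 0, 0, 1.361, 0.237, 0.588, 0.04, 1, 0, 0, 1.361, 0.237, 0.588, 0.04, 1, 0, 0, 1.361, 0.237, 0.588, 0.04, 1, 0, 0, 1.361, 0.237, 0.588, 0.04, 1, 0, 0, 1.361, 0.237, 0.588, 0.04, 1, 0, 0, 1.361, 0.237, 0.588, 0.04, 1, 0, 0, 1.361, 0.237, 0.588, 0.04, 1, 0, 0, 1.361, 0.237, 0.588, 0.04, 1, 0, 0, 1.361, 0.237, 0.588, 0.04, 1],
)

```text
time: 2.4
tool_pos: [0.4569, 0.0592, 0.2578]
ee_rot: [3.14, 0.001, 1.798]
wrist_force: [1.2, -1.3, 0.3]
width: 0.0938
finger_force: 0.0
```

```bash
cat > plan.py <<'E'
import numpy as np, heapq
# planar (crate x,z, tilt) ; signed clearance of sampled points to boxes, mm
XL=5
L=[]
L+=[(x,s*6.) for x in np.arange(-236,-22,4) for s in(-1,1)]
L+=[(x,s*7.) for x in (-22,0,22) for s in(-1,1)]
t=np.radians(np.arange(180,361,10)); L+=list(zip(85+40*np.cos(t),-23+40*np.sin(t)))
L+=[(x,-23) for x in range(45,126,8)]; L=np.array(L)
Bd=np.array([(x,z) for x in(-38,0,38) for z in(78,120)])
Fg=np.array([(s*12,z) for s in(-1,1) for z in range(-19,79,6)])
walls=[(-195,-20,115,123),(-195,XL,119,129),(-300,300,-50,5),(195,212,-50,127),(-212,-195,-50,127),(10,26,-50,80)]
body=[(-212,212,-50,130)]
def sd(P,b):
    dx=np.maximum(b[0]-P[:,0],P[:,0]-b[1]); dz=np.maximum(b[2]-P[:,1],P[:,1]-b[3])
    return np.where((dx>0)&(dz>0),np.hypot(dx,dz),np.maximum(dx,dz)).min()
def clr(x,z,a):
    c,s=np.cos(np.radians(a)),np.sin(np.radians(a)); R=np.array([[c,s],[-s,c]])
    f=lambda Q:Q@R+[x,z]
    return min(min(sd(f(L),b) for b in walls),min(sd(f(Fg),b) for b in walls),min(sd(f(Bd),b) for b in body))
if __name__=="__main__":
    from functools import lru_cache
    C=lru_cache(None)(clr)
    S=(50,92,0); best={S:0}; par={}; h=[(0,S)]
    while h:
        d,n=heapq.heappop(h)
        if d>best[n]: continue
        if n[0]>=320: break
        for dx in(-6,0,6):
            for dz in(-4,0,4):
                for da in(-2,0,2):
                    m=(n[0]+dx,n[1]+dz,n[2]+da)
                    if not(30<=m[0]<=330 and 80<=m[1]<=360 and 0<=m[2]<=40): continue
                    c=C(*m)
                    if c<1.5 and n!=S and c<=C(*n): continue
                    w=d+(abs(dx)+abs(dz)+abs(da)+1)*(1+60/max(c,.5)**1.5)
                    if w<best.get(m,1e9): best[m]=w; par[m]=n; heapq.heappush(h,(w,m))
    p=[n]
    while p[-1] in par: p.append(par[p[-1]])
    for q in p[::-1]: print(q,round(C(*q),1))
E
python3 - <<'E'
from h import *
np.set_printoptions(precision=4,suppress=True)
o=get_obs(); print(o["time"],o["tool_pos"],o["ee_rot"],o["joint_positions"],o["width"])
c="wrist"; im,d=snapshot(c); save("w1.png",im); np.save("w1_d.npy",d)
for t,z in (("clip_seat",.068),("lid_edge",.119),("ladle",.068),("ladle_clipspot",.068),("ladle_bowl",.005)):
    print(t,[(round(x["score"],2),np.round(x["uv"],0),onz(c,x["uv"],z)) for x in spot_point(c,t)[:2]])
E
timeout 200 python3 plan.py
```

```text
2.4 [0.4569 0.0592 0.2578] [3.1403 0.0005 1.7981] [ 0.0058 -0.1184  1.4983 -0.0002  1.7604 -0.2216] 0.0937639138600643
clip_seat [(0.91, array([335., 186.]), array([0.4775, 0.0608, 0.068 ]))]
lid_edge [(0.96, array([338., 210.]), array([0.4821, 0.0434, 0.119 ]))]
ladle [(0.56, array([334., 156.]), array([0.4659, 0.0927, 0.068 ]))]
ladle_clipspot [(0.69, array([331., 180.]), array([0.469 , 0.0612, 0.068 ]))]
ladle_bowl [(0.58, array([334.,  89.]), array([0.4486, 0.1725, 0.005 ]))]
(50, 92, 0) 5.4
(50, 96, 0) 9.0
(56, 100, 2) 11.7
(56, 100, 4) 10.8
(56, 104, 6) 12.2
(56, 108, 8) 11.6
(56, 108, 10) 11.3
(56, 112, 12) 11.1
(56, 112, 14) 11.1
(56, 112, 16) 11.1
(56, 116, 18) 11.1
(56, 116, 20) 11.3
(56, 120, 22) 12.0
(56, 124, 24) 10.2
(62, 128, 26) 10.1
(62, 132, 28) 9.3
(68, 136, 28) 8.6
(74, 140, 30) 10.5
(80, 144, 30) 9.9
(86, 148, 32) 11.4
(92, 152, 32) 11.6
(98, 156, 32) 11.9
(104, 160, 32) 11.8
(110, 160, 30) 11.0
(116, 160, 30) 10.3
(122, 160, 28) 12.1
(128, 164, 28) 12.1
(134, 164, 28) 10.0
(140, 164, 26) 12.6
(146, 164, 26) 9.9
(152, 164, 24) 12.7
(158, 164, 24) 10.6
(164, 164, 22) 11.8
(170, 164, 22) 11.9
(176, 164, 22) 9.8
(182, 164, 20) 12.4
(188, 164, 20) 12.1
(194, 164, 20) 10.1
(200, 164, 18) 11.5
(206, 164, 18) 13.3
(212, 164, 18) 11.6
(218, 168, 18) 13.3
(224, 168, 18) 11.6
(230, 172, 18) 13.2
(236, 172, 18) 13.4
(242, 172, 18) 13.4
(248, 172, 16) 15.8
(254, 172, 14) 18.6
(260, 172, 12) 22.9
(266, 172, 10) 26.0
(272, 172, 8) 27.9
(278, 172, 6) 30.1
(284, 172, 4) 32.7
(290, 172, 4) 32.3
(296, 172, 4) 31.8
(302, 172, 4) 31.5
(308, 172, 4) 31.0
(314, 172, 4) 30.6
(320, 172, 4) 30.2
```

View pics/w1.png

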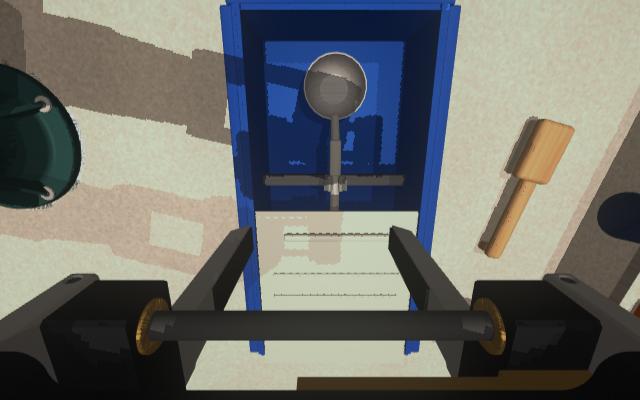

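Wrist view: bowl centre (335,86), grip rows 141–170 at column 335, clip (335,185), lid front edge row 211. All aligned with the picture's columns, so yaw is right. I'll refine the grip's position using depth.

Run:
```python
from h import *
np.set_printoptions(precision=4,suppress=True)
d=np.load("w1_d.npy"); c="wrist"
a=np.radians(103.03); ex=np.array([np.cos(a),np.sin(a)]); ey=np.array([-ex[1],ex[0]])
def cr(P): q=P[:,:2]-[.480,.041]; return np.c_[q@ex,q@ey,P[:,2]]*1000
for r in (124,132,140,144,148,152,156,160,164,168,172,176,180,184,196,204):
    m=np.zeros_like(d,bool); m[r,315:355]=1; P=cr(cloud(c,d,m)); P=P[P[:,2]>25 if r>130 else P[:,2]>10]
    h=P[:,2]>P[:,2].max()-6
    print(r,P[h][:,0].mean(),P[h][:,1].min(),P[h][:,1].max(),P[h][:,2].max())
P=cr(cloud(c,d))
q=P[(P[:,2]>121)&(P[:,2]<131)&(abs(P[:,0])<230)]
rim=q[abs(q[:,1])>93]; print("lips",np.percentile(rim[rim[:,1]>0][:,1],[2,50,98]),np.percentile(rim[rim[:,1]<0][:,1],[2,50,98]))
l=P[(P[:,2]>116)&(P[:,2]<128)&(abs(P[:,1])<80)&(P[:,0]<60)]; print("lid front",np.percentile(l[:,0],[98,99.5,100]),np.median(l[:,2]))
for y0 in(-80,0,60):
    k=l[abs(l[:,1]-y0)<12]; print(y0,k[:,0].max())
w=P[(P[:,2]>118)&(P[:,0]>150)&(abs(P[:,1])<80)]; print("end",w[:,0].min() if len(w) else 0,w[:,0].max() if len(w) else 0)
b=P[(P[:,0]>90)&(P[:,0]<185)&(abs(P[:,1])<55)&(P[:,2]>38)&(P[:,2]<52)]; print("bowl rim",b.min(0),b.max(0))
```

```text
124 90.21750943186504 -2.9845619166244917 5.854900197985481 56.70959924522737
132 80.86471787325162 -4.096531921364058 6.052175249652729 64.31800864014316
140 71.88651824219998 -3.3962385519788056 6.31225784901455 71.95127018114967
144 67.40634931371598 -4.589960727996207 7.623811875937993 75.54019818342478
148 62.57405992118757 -4.570661382456528 7.563464095712612 75.71555983884694
152 57.73174719424142 -4.664418824226367 7.54992162128716 75.98039878845613
156 52.842154510243404 -4.732895747438659 7.52444492208705 76.16780101643387
160 47.86645949751821 -4.931004198011054 7.472476224829748 76.03274722458104
164 42.90600419038442 -5.006904815522508 7.444613180205865 75.51390970437843
168 37.91747920649405 -4.985107824868037 7.3857660599254285 75.5305864722434
172 32.74014399093948 -5.175164933495651 7.3236246536817875 75.26338256083088
176 27.52202804781008 -7.762554735380424 9.864147112999767 76.18704707660021
180 23.758143398582455 -12.05149011282256 14.95652173626282 83.48751816598863
184 18.65417893737099 -12.21225426415573 14.952361516788601 83.0452356736015
196 0.9126319187889423 -3.3672107496733568 7.02401018792011 74.07009935209484
204 -9.935779946872175 -3.5932416459773093 6.886750174526395 74.00243635983287
lips [ 93.2243 102.6452 112.329 ] [-109.7535 -102.0808  -93.3078]
lid front [-3.8445 -2.5336 -1.9753] 122.71860690176611
-80 -2.145786997999675
0 -2.0298042276298123
60 -2.089375027033399
end 193.95610896376382 203.70784383158883
bowl rim [ 91.2941 -38.1196  38.0206] [174.4901  39.7673  51.9978]
```

```bash
sed -i 's/^XL=5/XL=-1/; s/(10,26,-50,80)/(10,26,-50,84)/; s/S=(50,92,0)/S=(50,98,0)/; s/80<=m\[1\]/82<=m[1]/' plan.py; timeout 200 python3 plan.py | awk 'NR%2==1'; python3 -c "
from h import *
o=get_obs();print(o['time'],o['tool_pos'],o['ee_rot'])"
```

```text
(50, 98, 0) 7.3
(50, 102, 4) 9.2
(50, 106, 8) 10.3
(50, 110, 12) 11.1
(50, 114, 16) 11.9
(50, 118, 20) 12.3
(56, 126, 24) 10.8
(62, 134, 28) 10.4
(74, 142, 30) 11.6
(86, 150, 30) 10.7
(98, 154, 30) 10.7
(110, 162, 30) 11.7
(122, 162, 28) 10.3
(134, 162, 26) 9.9
(146, 162, 24) 9.9
(158, 162, 22) 11.0
(170, 162, 20) 12.1
(182, 162, 18) 9.7
(194, 162, 18) 11.4
(206, 166, 18) 11.4
(218, 170, 18) 11.5
(230, 174, 18) 11.7
(242, 174, 16) 15.1
(254, 174, 12) 23.0
(266, 174, 8) 30.7
(278, 174, 4) 35.1
(290, 174, 4) 34.3
(302, 174, 4) 33.5
(314, 174, 4) 32.6
2.7 [0.45625046 0.05619573 0.2571832 ] [-3.14118480e+00  4.89935774e-04  1.79688296e+00]
```

Emit:
move_arm(
  steps=[0, 0, 0, 0.0117, 0.0358, -0.04, 1, 0, 0, 0, 0.0117, 0.0358, -0.04, 1, 0, 0, 0, 0.0117, 0.0358, -0.04, 1, 0, 0, 0, 0.0117, 0.0358, -0.04, 1],
)

```text
time: 3.1
tool_pos: [0.4684, 0.0914, 0.2182]
ee_rot: [3.141, 0.001, 1.796]
wrist_force: [-0.0, -0.2, -0.3]
width: 0.094
finger_force: 0.0
```

Run:
```python
from h import *
np.set_printoptions(precision=4,suppress=True)
snapshot("wrist"); o=get_obs(); print(o["time"],o["tool_pos"],o["ee_rot"])
c="wrist"; im,d=snapshot(c); o=get_obs(); print(o["tool_pos"],o["ee_rot"])
a=np.radians(103.03); ex=np.array([np.cos(a),np.sin(a)]); ey=np.array([-ex[1],ex[0]])
P=cloud(c,d); q=P[:,:2]-[.480,.041]; P=np.c_[q@ex,q@ey,P[:,2]]*1000
g=P[(abs(P[:,1])<20)&(P[:,2]>68)&(P[:,2]<90)&(P[:,0]>-2)&(P[:,0]<110)]
for x in range(0,90,5):
    k=g[(g[:,0]>=x)&(g[:,0]<x+5)]
    if len(k): print(x,k[:,1].min(),k[:,1].max(),k[:,2].max())
b=P[(P[:,0]>80)&(P[:,0]<190)&(abs(P[:,1])<60)&(P[:,2]>39)&(P[:,2]<52)]; b=b[abs(b[:,1])>12]; print("bowl",b.min(0),b.max(0))
l=P[(P[:,2]>116)&(P[:,2]<128)&(abs(P[:,1])<80)&(P[:,0]<40)]; print("lid",l.max(0) if len(l) else 0)
```

```text
3.15 [0.4687 0.0915 0.2187] [3.1394 0.0009 1.7958]
[0.4688 0.0916 0.2188] [3.139  0.0008 1.7959]
0 -5.362863041464389 5.437630785407225 75.69388505895832
5 -5.350935937456986 5.369872713279429 75.47383653831228
10 -14.295893116110191 13.071706422645839 84.17112278663464
15 -14.329631559934255 13.107686389488748 84.56420348475281
20 -14.271085135870562 12.990194019314542 84.49939143708596
25 -14.229245911676163 12.892689327243993 84.40502781170265
30 -9.883199168637853 8.546574178792445 78.7516843700784
35 -6.4301944230819625 6.258077873717742 77.46321312359251
40 -6.418259583569871 6.162043870696743 76.9372260718283
45 -6.410211791921756 6.117542648844051 76.9027350041406
50 -6.410772797690348 6.06990019642159 76.98846471779588
55 -6.391341020128099 6.01172277828161 77.00193280856354
60 -6.372085031516843 5.984702404272816 77.49736075010432
65 -6.371974612571001 5.941392737151911 76.82894044324952
70 -6.383445233751074 5.911906824843783 76.93531311888971
75 -5.343660409529993 3.6849003790234924 71.86800812183743
bowl [101.1369 -40.1659  39.0087] [175.4934  39.1296  47.4009]
lid [  1.2374  79.9913 127.994 ]
```

Emit:
move_arm(
  steps=[0, 0, 0, 0, 0, -0.04, 1, 0, 0, 0, 0, 0, -0.08, 1, 0, 0, 0, 0, 0, -0.115, 1, 0, 0, 0, 0, 0, -0.14, 0.6, 0, 0, 0, 0, 0, -0.156, 0.5, 0, 0, 0, 0, 0, -0.156, 0.4, 0, 0, 0, 0, 0, -0.156, 0, 0, 0, 0, 0, 0, -0.156, 0, 0, 0, 0, 0, 0, -0.156, 0, 0, 0, 0, 0, 0, -0.156, 0],
)

```text
time: 4.2
tool_pos: [0.469, 0.0928, 0.0625]
ee_rot: [3.139, 0.0, 1.798]
wrist_force: [0.6, -0.4, -0.5]
width: 0.0415
finger_force: 0.0
```

Emit:
move_arm(
  steps=[0, 0, 0, 0, 0, 0, 0, 0, 0, 0, 0, 0, 0, 0, 0, 0, 0, 0, 0, 0, 0, 0, 0, 0, 0, 0, 0, 0, 0, 0, 0, 0, 0, 0, 0],
)

```text
time: 4.7
tool_pos: [0.4681, 0.0929, 0.0613]
ee_rot: [-3.141, -0.0, 1.798]
wrist_force: [-0.8, -0.6, -0.0]
width: 0.0137
finger_force: 30.0
```

Emit:
move_arm(
  steps=[0, 0, 0, 0, 0, 0.003, 0, 0, 0, 0, 0, 0, 0.006, 0, 0, 0, 0, 0, 0, 0.009, 0, 0, 0, 0, 0, 0, 0.012, 0, 0, 0, 0, 0, 0, 0.016, 0, 0, 0, 0, 0, 0, 0.02, 0],
)

```text
time: 5.3
tool_pos: [0.4689, 0.0927, 0.0826]
ee_rot: [3.14, 0.001, 1.798]
wrist_force: [-0.1, 0.2, -1.6]
width: 0.0138
finger_force: 30.0
```

```bash
cat > tilt.py <<'E'
from h import *
np.set_printoptions(precision=4,suppress=True)
o=get_obs(); print(o["time"],o["tool_pos"],o["ee_rot"],o["wrist_force"],o["wrist_torque"],o["width"])
c="wrist"; im,d=snapshot(c); save("w_%.2f.png"%o["time"],im)
a=np.radians(103.03); ex=np.array([np.cos(a),np.sin(a)]); ey=np.array([-ex[1],ex[0]])
P=cloud(c,d); q=P[:,:2]-[.480,.041]; P=np.c_[q@ex,q@ey,P[:,2]]*1000
for x in range(-20,190,10):
    k=P[(P[:,0]>=x)&(P[:,0]<x+10)&(abs(P[:,1])<7)]
    if len(k): print(x+5,len(k),k[:,2].max())
s=silhouettes(c,"ladle")
if s:
    m=s[0]["pixels"]; Q=cloud(c,d,m); q=Q[:,:2]-[.480,.041]; Q=np.c_[q@ex,q@ey,Q[:,2]]*1000
    print("sil",s[0]["score"],m.sum()); b=Q[abs(Q[:,1])>20]
    if len(b)>20: 
        A=np.c_[b[:,0],np.ones(len(b))]; k=np.linalg.lstsq(A,b[:,2],rcond=None)[0]; print("bowl slope",np.degrees(np.arctan(k[0])),b.min(0),b.max(0))
E
python3 tilt.py; ls pics
```

```text
5.3 [0.4689 0.0927 0.0826] [3.1396 0.0007 1.7978] [-0.0648  0.1762 -1.6107] [-0.0243 -0.0875 -0.0303] 0.01377158471253407
-15 202 97.63088206785932
-5 281 125.08894180290056
5 121 125.25811427643946
15 135 97.36979667362854
25 239 97.67247909308989
35 252 98.59840355674528
45 337 171.01225087755236
55 497 177.06315800725318
65 590 188.88020698013608
75 2435 202.73706980438726
85 1446 190.59970766287876
95 321 81.81985686972688
105 439 72.41558541328735
115 269 37.86712549164628
125 259 32.26929324058499
135 265 32.03904549229468
145 284 32.16860114912038
155 291 34.471383950853344
165 372 47.23875481576801
175 454 69.38939501367639
185 3 6.000898199716831
sil 0.93 16848
bowl slope 0.6962286028240814 [ 89.1463 -54.8178   3.6608] [186.9615  50.9749  68.8372]
scene1.png
side1.png
side1c.png
w1.png
w_5.30.png
```

```bash
cat > rows.py <<'E'
import numpy as np,sys
from plan import clr
# args: start x,z,a then waypoints ; prints rows in world axes relative to the start
W=[tuple(map(float,s.split(","))) for s in sys.argv[1:]]
a=np.radians(103.03); ex=np.array([np.cos(a),np.sin(a),0]); n=np.array([np.sin(a),-np.cos(a),0]); ez=np.array([0,0,1])
tcp=lambda x,z,t:(x*ex+z*ez+5*(np.sin(np.radians(t))*ex-np.cos(np.radians(t))*ez))/1000
for w in W[1:]:
    p=tcp(*w)-tcp(*W[0]); r=n*np.radians(w[2]-W[0][2])
    print(", ".join("%g"%v for v in np.r_[r.round(3),p.round(4)])+", 0,", "  #",w,round(clr(*w),1))
E
python3 rows.py 50,88,0 50,93,0 50,98,0 50,100,2 50,102,4 50,104,6 50,106,8 50,108,10 50,110,12 50,112,14 50,114,16 50,116,18 50,118,20
```

```text
0, 0, 0, 0, 0, 0.005, 0,   # (50.0, 93.0, 0.0) 2.8
0, 0, 0, 0, 0, 0.01, 0,   # (50.0, 98.0, 0.0) 7.3
0.034, 0.008, 0, -0, 0.0002, 0.012, 0,   # (50.0, 100.0, 2.0) 8.5
0.068, 0.016, 0, -0.0001, 0.0003, 0.014, 0,   # (50.0, 102.0, 4.0) 9.2
0.102, 0.024, 0, -0.0001, 0.0005, 0.016, 0,   # (50.0, 104.0, 6.0) 9.7
0.136, 0.031, 0, -0.0002, 0.0007, 0.018, 0,   # (50.0, 106.0, 8.0) 10.3
0.17, 0.039, 0, -0.0002, 0.0008, 0.0201, 0,   # (50.0, 108.0, 10.0) 10.7
0.204, 0.047, 0, -0.0002, 0.001, 0.0221, 0,   # (50.0, 110.0, 12.0) 11.1
0.238, 0.055, 0, -0.0003, 0.0012, 0.0241, 0,   # (50.0, 112.0, 14.0) 11.6
0.272, 0.063, 0, -0.0003, 0.0013, 0.0262, 0,   # (50.0, 114.0, 16.0) 11.9
0.306, 0.071, 0, -0.0003, 0.0015, 0.0282, 0,   # (50.0, 116.0, 18.0) 12.1
0.34, 0.079, 0, -0.0004, 0.0017, 0.0303, 0,   # (50.0, 118.0, 20.0) 12.3
```

Emit:
move_arm(
  steps=[0, 0, 0, 0, 0, 0.005, 0, 0, 0, 0, 0, 0, 0.01, 0, 0.034, 0.008, 0, 0, 0.0002, 0.012, 0, 0.068, 0.016, 0, 0, 0.0003, 0.014, 0, 0.102, 0.024, 0, 0, 0.0005, 0.016, 0, 0.136, 0.031, 0, 0, 0.0007, 0.018, 0, 0.17, 0.039, 0, 0, 0.0008, 0.02, 0, 0.204, 0.047, 0, 0, 0.001, 0.022, 0, 0.238, 0.055, 0, 0, 0.0012, 0.024, 0, 0.272, 0.063, 0, 0, 0.0013, 0.026, 0, 0.306, 0.071, 0, 0, 0.0015, 0.028, 0, 0.34, 0.079, 0, 0, 0.0017, 0.03, 0],
)

```text
time: 6.6
tool_pos: [0.4684, 0.0943, 0.1118]
ee_rot: [3.141, -0.35, 1.798]
wrist_force: [0.9, -0.5, -1.4]
width: 0.0136
finger_force: 30.0
```

```bash
python3 tilt.py; python3 rows.py 50,118,20 53,122,22 56,126,24 59,130,26 62,134,28 68,138,29 74,142,30 80,146,30 86,150,30 92,152,30 98,154,30 104,158,30 110,162,30
```

```text
6.6 [0.4684 0.0943 0.1118] [ 3.1413 -0.35    1.7981] [ 0.9311 -0.5144 -1.4091] [-0.1939 -0.1409 -0.0093] 0.013577639905105646
-15 373 124.83125981949516
-5 469 124.89463566395563
5 11 124.67101156973922
15 162 113.13812644571607
25 243 117.56374313717407
35 1776 232.35291478225903
45 2061 219.92249826739013
55 462 217.34825162228452
65 377 133.01104021000913
75 324 130.98534042256364
85 289 126.33820349972935
95 266 121.83711550866327
105 239 118.65866226804968
115 205 102.14236020496767
125 216 90.42489359088223
135 245 87.41777741415197
145 275 91.30128023940534
155 293 94.89275654850258
165 321 98.97702805257667
175 914 140.39560088524462
sil 0.65 16410
bowl slope 9.039190440183887 [106.7897 -65.8972   3.2057] [197.0115  62.3997 137.7216]
0.034, 0.008, 0, -0.0007, 0.0031, 0.0041, 0,   # (53.0, 122.0, 22.0) 11.5
0.068, 0.016, 0, -0.0014, 0.0062, 0.0081, 0,   # (56.0, 126.0, 24.0) 10.8
0.102, 0.024, 0, -0.0021, 0.0092, 0.0122, 0,   # (59.0, 130.0, 26.0) 10.5
0.136, 0.031, 0, -0.0028, 0.0123, 0.0163, 0,   # (62.0, 134.0, 28.0) 10.4
0.153, 0.035, 0, -0.0042, 0.0182, 0.0203, 0,   # (68.0, 138.0, 29.0) 10.9
0.17, 0.039, 0, -0.0056, 0.0242, 0.0244, 0,   # (74.0, 142.0, 30.0) 11.6
0.17, 0.039, 0, -0.0069, 0.03, 0.0284, 0,   # (80.0, 146.0, 30.0) 11.1
0.17, 0.039, 0, -0.0083, 0.0358, 0.0324, 0,   # (86.0, 150.0, 30.0) 10.7
0.17, 0.039, 0, -0.0096, 0.0417, 0.0344, 0,   # (92.0, 152.0, 30.0) 10.8
0.17, 0.039, 0, -0.011, 0.0475, 0.0364, 0,   # (98.0, 154.0, 30.0) 10.7
0.17, 0.039, 0, -0.0124, 0.0534, 0.0404, 0,   # (104.0, 158.0, 30.0) 11.2
0.17, 0.039, 0, -0.0137, 0.0592, 0.0444, 0,   # (110.0, 162.0, 30.0) 11.7
```

Emit:
move_arm(
  steps=[0.034, 0.008, 0, -0.0007, 0.003, 0.004, 0, 0.068, 0.016, 0, -0.0014, 0.006, 0.008, 0, 0.102, 0.024, 0, -0.002, 0.009, 0.012, 0, 0.136, 0.031, 0, -0.0028, 0.012, 0.016, 0, 0.153, 0.035, 0, -0.004, 0.018, 0.02, 0, 0.17, 0.039, 0, -0.0056, 0.024, 0.0244, 0, 0.17, 0.039, 0, -0.007, 0.03, 0.0284, 0, 0.17, 0.039, 0, -0.0083, 0.036, 0.0324, 0, 0.17, 0.039, 0, -0.0096, 0.0417, 0.0344, 0, 0.17, 0.039, 0, -0.011, 0.0475, 0.0364, 0, 0.17, 0.039, 0, -0.0124, 0.0534, 0.0404, 0, 0.17, 0.039, 0, -0.0137, 0.0592, 0.0444, 0],
)

```text
time: 7.9
tool_pos: [0.4542, 0.1544, 0.156]
ee_rot: [-3.141, -0.523, 1.798]
wrist_force: [-0.7, -0.1, -1.5]
width: 0.0136
finger_force: 30.0
```

```bash
python3 - <<'E'
from h import *
im,d=snapshot("side"); cv2.imwrite("pics/side2.png",cv2.resize(im[120:400,160:480,::-1],None,fx=2,fy=2)); print(get_obs())
E
python3 rows.py 110,162,30 116,162,29 122,162,28 128,162,27 134,162,26 140,162,25 146,162,24 152,162,23 158,162,22 164,162,21 170,162,20 176,162,19 182,163,18.5; echo; python3 rows.py 182,163,18.5 188,163,18 194,163,18 200,165,18 206,167,18 212,169,18 218,171,18 224,173,18 230,175,18 236,178,18 242,182,18 248,187,18 254,192,18
```

```text
{'time': 7.95, 'joint_positions': array([-0.13371072,  0.00599713,  1.67123082,  0.48934583,  1.65409423,
       -0.36806587]), 'qvel': array([-0.01236681,  0.00535598, -0.00523388, -0.01131913, -0.00861855,
       -0.02946074]), 'joint_torque': array([ -0.91238832, -27.29067743, -27.67276704,   1.81175899,
         0.73525719,   0.04400624]), 'tool_pos': array([0.45439428, 0.15509403, 0.15692095]), 'ee_rot': array([ 3.14012737, -0.52411847,  1.79974265]), 'wrist_force': array([-0.63087917,  0.30066968, -1.62210719]), 'wrist_torque': array([-0.33116659, -0.12454398,  0.03386903]), 'finger_force': 30.000077784061432, 'width': 0.013894197418796713}
-0.017, -0.004, -0, -0.0013, 0.0058, -0, 0,   # (116.0, 162.0, 29.0) 10.9
-0.034, -0.008, -0, -0.0027, 0.0115, -0.0001, 0,   # (122.0, 162.0, 28.0) 10.3
-0.051, -0.012, -0, -0.004, 0.0173, -0.0001, 0,   # (128.0, 162.0, 27.0) 9.9
-0.068, -0.016, -0, -0.0053, 0.0231, -0.0002, 0,   # (134.0, 162.0, 26.0) 9.9
-0.085, -0.02, -0, -0.0067, 0.0289, -0.0002, 0,   # (140.0, 162.0, 25.0) 9.8
-0.102, -0.024, -0, -0.008, 0.0346, -0.0002, 0,   # (146.0, 
[... 702 characters left out ...]
8.0) 12.4
-0.009, -0.002, -0, -0.0054, 0.0233, 0.004, 0,   # (206.0, 167.0, 18.0) 12.3
-0.009, -0.002, -0, -0.0068, 0.0292, 0.006, 0,   # (212.0, 169.0, 18.0) 12.4
-0.009, -0.002, -0, -0.0081, 0.035, 0.008, 0,   # (218.0, 171.0, 18.0) 12.2
-0.009, -0.002, -0, -0.0095, 0.0409, 0.01, 0,   # (224.0, 173.0, 18.0) 12.2
-0.009, -0.002, -0, -0.0108, 0.0467, 0.012, 0,   # (230.0, 175.0, 18.0) 12.2
-0.009, -0.002, -0, -0.0122, 0.0526, 0.015, 0,   # (236.0, 178.0, 18.0) 13.5
-0.009, -0.002, -0, -0.0135, 0.0584, 0.019, 0,   # (242.0, 182.0, 18.0) 17.2
-0.009, -0.002, -0, -0.0149, 0.0643, 0.024, 0,   # (248.0, 187.0, 18.0) 22.7
-0.009, -0.002, -0, -0.0162, 0.0701, 0.029, 0,   # (254.0, 192.0, 18.0) 28.7
```

View pics/side2.png

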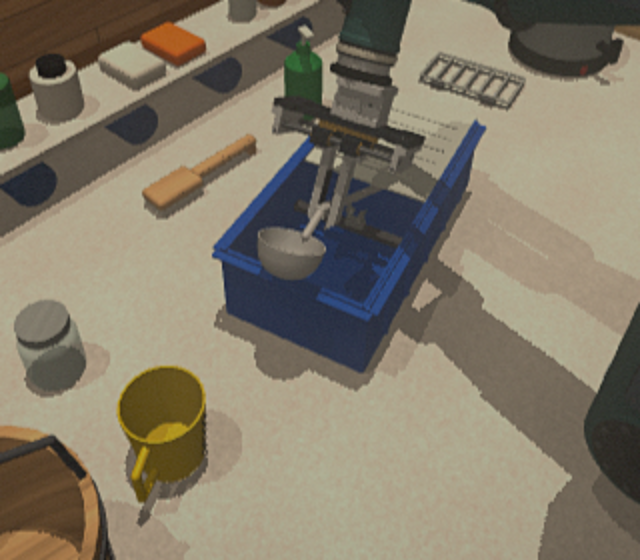

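Bowl (290,250) is tipped up above the end wall, nothing touching (force is only the ladle's weight). Carry on drawing.

Emit:
move_arm(
  steps=[-0.017, -0.004, 0, -0.0013, 0.0058, 0, 0, -0.034, -0.008, 0, -0.0027, 0.0115, 0, 0, -0.051, -0.012, 0, -0.004, 0.0173, 0, 0, -0.068, -0.016, 0, -0.0053, 0.023, 0, 0, -0.085, -0.02, 0, -0.0067, 0.029, 0, 0, -0.102, -0.024, 0, -0.008, 0.0346, 0, 0, -0.119, -0.028, 0, -0.0093, 0.0404, 0, 0, -0.136, -0.031, 0, -0.0107, 0.0462, 0, 0, -0.153, -0.035, 0, -0.012, 0.052, 0, 0, -0.17, -0.039, 0, -0.0133, 0.0577, 0, 0, -0.187, -0.043, 0, -0.0147, 0.0635, 0, 0, -0.196, -0.045, 0, -0.016, 0.0693, 0.0006, 0],
)

```text
time: 9.15
tool_pos: [0.4383, 0.2237, 0.1563]
ee_rot: [-3.141, -0.321, 1.798]
wrist_force: [0.3, 0.6, -1.8]
width: 0.0139
finger_force: 30.0
```

Run:
```python
from h import *
o=get_obs(); print(o["tool_pos"],o["ee_rot"],o["wrist_force"],o["wrist_torque"])
p=o["tool_pos"]-np.array([.480,.041,0]); print("plan x",1000*(p[0]*-.2255+p[1]*.9742)-2-5*.317,"z",1000*p[2]+4.7)
im,d=snapshot("side"); cv2.imwrite("pics/side3.png",cv2.resize(im[120:400,160:480,::-1],None,fx=2,fy=2))
```

```text
[0.43829654 0.2236763  0.15632253] [-3.14122802 -0.32140708  1.79812054] [ 0.29803162  0.56419014 -1.78053522] [-0.24886353 -0.13946738  0.00197529]
plan x 183.78238058403724 z 161.0225313481814
```

View pics/side3.png

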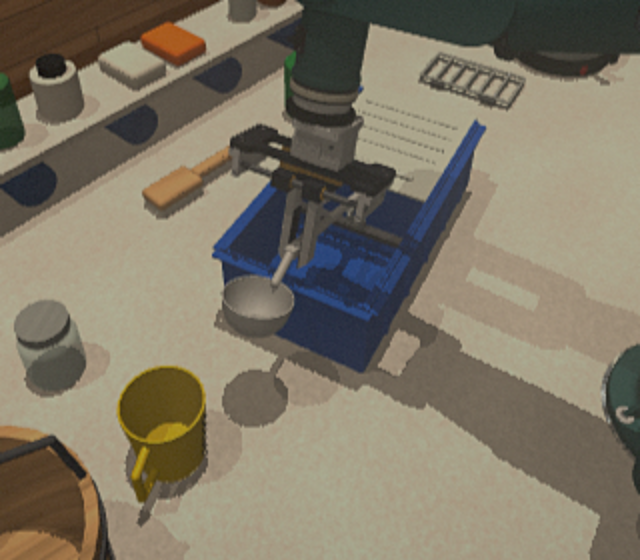

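Emit:
move_arm(
  steps=[-0.009, -0.002, 0, -0.0013, 0.0058, 0.001, 0, -0.009, -0.002, 0, -0.0027, 0.0117, 0.001, 0, -0.009, -0.002, 0, -0.004, 0.0175, 0.003, 0, -0.009, -0.002, 0, -0.0054, 0.0233, 0.005, 0, -0.009, -0.002, 0, -0.0068, 0.029, 0.007, 0, -0.009, -0.002, 0, -0.008, 0.035, 0.009, 0, -0.009, -0.002, 0, -0.0095, 0.041, 0.011, 0, -0.009, -0.002, 0, -0.0108, 0.0467, 0.013, 0, -0.009, -0.002, 0, -0.0122, 0.0526, 0.016, 0, -0.009, -0.002, 0, -0.0135, 0.0584, 0.02, 0, -0.009, -0.002, 0, -0.0149, 0.0643, 0.025, 0, -0.009, -0.002, 0, -0.0162, 0.07, 0.03, 0],
)

```text
time: 10.4
tool_pos: [0.4223, 0.2935, 0.1869]
ee_rot: [-3.141, -0.313, 1.798]
wrist_force: [-0.1, -0.6, -1.4]
width: 0.0138
finger_force: 30.0
```

```bash
python3 - <<'E'
from h import *
o=get_obs(); print(o["tool_pos"],o["ee_rot"],o["wrist_force"],o["wrist_torque"])
p=o["tool_pos"]-np.array([.480,.041,0]); print("plan x",1000*(p[0]*-.2255+p[1]*.9742)-2-5*.317,"z",1000*p[2]+4.7)
E
python3 rows.py 254,192,18 254,205,18 254,220,18 254,240,16
```

```text
[0.42226871 0.29354764 0.1868502 ] [-3.14139455 -0.31324182  1.79780961] [-0.13232872 -0.62543815 -1.41585942] [-0.21534668 -0.1606216   0.00715759]
plan x 255.46531226615278 z 191.55019570808844
0, 0, 0, 0, 0, 0.013, 0,   # (254.0, 205.0, 18.0) 30.0
0, 0, 0, 0, 0, 0.028, 0,   # (254.0, 220.0, 18.0) 34.7
-0.034, -0.008, -0, 0, -0.0002, 0.0479, 0,   # (254.0, 240.0, 16.0) 50.0
```

Emit:
move_arm(
  steps=[0, 0, 0, 0, 0, 0.015, 0, 0, 0, 0, 0, 0, 0.035, 0, 0, 0, 0, 0, 0, 0.06, 0, -0.06, -0.014, 0, 0, 0, 0.085, 0, -0.12, -0.028, 0, 0, 0, 0.11, 0, -0.18, -0.042, 0, 0, 0, 0.13, 0, -0.24, -0.056, 0, 0, 0, 0.15, 0, -0.28, -0.065, 0, 0, 0, 0.162, 0, -0.305, -0.0706, 0, 0, 0, 0.17, 0, -0.305, -0.0706, 0, 0, 0, 0.17, 0, -0.305, -0.0706, 0, 0, 0, 0.17, 0, -0.305, -0.0706, 0, 0, 0, 0.17, 0],
)

```text
time: 11.6
tool_pos: [0.4222, 0.2925, 0.3553]
ee_rot: [-3.139, 0.0, 1.797]
wrist_force: [-0.2, -0.6, -0.9]
width: 0.0136
finger_force: 30.0
```

Run:
```python
from h import *
o=get_obs(); print(o["time"],o["tool_pos"],o["ee_rot"],o["wrist_force"],o["width"])
c="side"; im,d=snapshot(c); s=silhouettes(c,"ladle"); m=s[0]["pixels"]; P=cloud(c,d,m)
ex=np.array([-.2255,.9742]); x=(P[:,:2]-o["tool_pos"][:2])@ex
for a in range(-240,130,20):
    k=P[(x*1000>=a)&(x*1000<a+20)]
    if len(k): print(a+10,len(k),np.round(np.percentile(k[:,2],[5,50,95])*1000))
cv2.imwrite("pics/side4.png",cv2.resize(im[60:400,120:520,::-1],None,fx=1.6,fy=1.6))
```

```text
11.6 [0.42222453 0.29250272 0.35530756] [-3.13947351e+00  8.52406955e-05  1.79687817e+00] [-0.18069825 -0.61102411 -0.92996832] 0.013616112599421385
-130 1 [86. 86. 86.]
-110 4 [ 1. 38. 78.]
-70 24 [361. 365. 368.]
-50 36 [363. 366. 368.]
-30 2 [364. 366. 368.]
-10 3 [368. 369. 369.]
10 79 [359. 368. 369.]
30 89 [344. 354. 362.]
50 493 [306. 323. 340.]
70 414 [301. 309. 337.]
90 288 [301. 317. 339.]
110 224 [315. 329. 339.]
130 39 [328. 335. 339.]
```

View pics/side4.png

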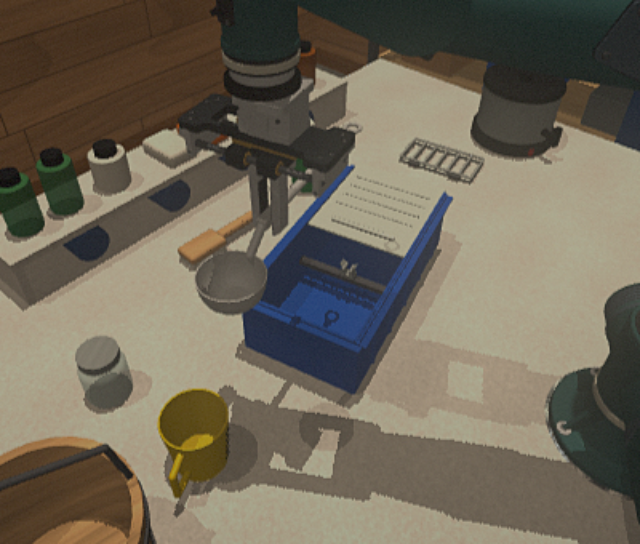

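The ladle hangs level at (230,280), bowl underside at about 0.30 m, with everything else in place. I'm handing it in.

```bash
python3 -c "
from bench import *
print(close_job())"
```

```text
the job is handed in; nothing more can be done
None
```

The ladle came up out of the clip, was tipped bowl up and drawn slantwise out past the lid. It was handed in held level and upright, its lowest point about 17 cm above the crate's rim, and the last picture showed it touching nothing else and nothing else on the table moved.

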